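# Snap the sensor cap back onto the moisture meter

### The job

The bean moisture meter has just been calibrated and its orange sensor cap is still sitting loose on the brass calibration block: lift the cap off and press it straight down onto the steel sensor stud on top of the meter until it clicks and is fully home. Keep pressing firmly (about 10 N) after the click and finish while still holding the cap pressed down; do not let go or back off. Leave the calibration block standing and do not disturb the jar, the tin or the dark spare block.

Things in the scene. Friction and masses are not known exactly. Their poses are not given: they have to be found in the camera images.
- cap: Orange plastic snap cap, mouth down, round, 40 mm outside diameter, 32 mm tall, 30 g. Origin at the centre of its mouth (underside), z up. Cavity 24 mm deep and 32 mm across, inward lip 25 mm across and 4 mm high at the mouth. Starts loose over the post of the brass block, mouth resting on the block's shoulder 30 mm above the table; nothing clips it there.
- block: Brass calibration block, loose, 0.4 kg: cylinder 50 mm across and 30 mm tall with a steel post on its top, 20 mm across and 18 mm tall (full height 48 mm). Origin at the centre of its underside.
- meter: Bench moisture meter, fixed: grey box 200 mm (its x) by 130 mm (its y), flat top 50 mm above the table. Origin at the centre of its underside. The stud stands on its top at x = -45 mm, y = 0 in its frame; the black display panel is at its +x end.
- stud: Steel sensor stud fixed on the meter's top: 22 mm across, 26 mm tall with its white face, upper 8 mm tapering to 14 mm across. Origin at the centre of its foot, on the meter's top 50 mm above the table; z up. Four brass-coloured spring balls stand out of its side to a circle 30 mm across, centred 11 mm above the foot.
- spare: Bystander: dark steel spare block, same shape and size as the brass block but bare (no cap), 0.4 kg. Origin at the centre of its underside.
- jar: Bystander: closed jar of pale green coffee beans with white lid, 52 mm across, 74 mm tall. Origin at the centre of its underside.
- tin: Bystander: open steel sample tin, 64 mm across the rim, 50 mm tall. Origin at the centre of its underside.
- face: White ceramic sensor face, the stud's top 3 mm: origin on the stud's axis 73 mm, its flat top 76 mm above the table. As the cap comes down its lip meets the balls with the mouth 16 mm above the stud's foot; resistance peaks near 10 N at 14 mm, falls away, and from 7 mm the balls pull the cap on. Home: the cap's inner top rests on this face, mouth 2 mm above the foot, then rigid.
There are look-alikes about, which are no part of the job. There is more than one size of the cap; the job needs the larger.

How it is judged:
By the outcome, as a careful person would: the job done as asked, in the order asked, and still so for the second after the job is handed in, while the arm keeps its last pose, push and grip.
It also fails if it takes over 58 s, if anything falls off the work surface, if the arm or the gripper's body presses on something with over 40 N, if the wrist force passes 120 N, or if a joint passes its speed limit or range.

### The arm

A 7-joint arm with a two-finger parallel gripper is mounted at the origin on the work surface. World frame = base frame: x ahead of the robot, y to its left, z up, the work surface at z = 0. Lengths are in m, angles in rad, forces in N, time in s.
With the tool pointing down it reaches from about 0.4 to 0.85 m from the base axis. Payload 10.4 kg.
Tool frame: the origin (TCP) lies midway between the tips of the shut fingers; the grasp point (between the pads) lies 19 mm behind it; z points along the fingers, y is the line along which they close (so a half turn about z gives the same grasp; the last joint's range is limited). The gripper opens to 87 mm and grips with 3 to 60 N. Pads are 19 mm wide; open, the fingers measure 117 mm over their backs; the gripper's body (75 mm by 190 mm) begins 51 mm behind the grasp point.
Start: joints at [1.141, 0.332, -0.065, 1.46, 0.022, 1.35, -0.088], TCP at [0.247, -0.574, 0.223] pointing down, gripper open.
Joint ranges: [-2.6, 2.6], [-0.5, 2.12], [-1.47, 1.34], [0.16, 2.42], [-1.27, 4.41], [0.06, 2.06], [-2.6, 2.6]. Speed limits (rad/s): [2.22, 2.22, 2.79, 2.79, 3.14, 3.14, 3.14].

### API

Orientations are given as a unit quaternion [x, y, z, w].
In Python, from bench import r gives the robot as it stands.
- The arm moves only by the tool arm_command, never from a script. Its arguments are lists of equal length, an entry for each row: "xyz": the shift along the world's x, y, z in m, a list of three; "rot": the turn, a rotation vector about the world's x, y, z in rad, a list of three. In form: {"xyz": [[tx, ty, tz], ...], "rot": [[ax, ay, az], ...]}. A call has 1 to 20 rows; each row is the pose to reach, as a shift and turn from the pose commanded when the call began; what a row does not reach only later rows make up. A row lasts 1/12 s, in which the tool goes at most 41.7 mm and 7.16 degrees, less where a joint would pass 70% of its speed; a pose out of reach is approached as far as the arm can. A call with a gripper value outside its range is refused whole. "grip" is the opening, from 0 (shut) to 1 (fully open), set as the call begins (left out, the last holds). The fingers move at their own pace and stop on an object; "squeeze" is the grip in N (left out, the last holds). Time passes only in rows, so rows that repeat a pose let the fingers close. It gives the time, the measured TCP pose, the force, the opening and the grip force at its end, in the units of the state.
- r.read_state(): the state, without advancing time (a new reading comes with each control period).
- r.camera(name): name is "scene" or "top" or "wrist"; returns the picture (480x640x3 uint8, red, green, blue); there is no depth.
- r.camera_model(name): a dict with "fx", "fy", "cx", "cy" (pixels), "k1" (the pictures are not rectified: a ray, as slopes to the right and down, at radius r is drawn at 1 + k1 r^2 times it, then the intrinsics apply), "T" (4x4, takes a point from camera to world coordinates). Camera axes: x right, y up, looking along -z (the intrinsics and any distortion apply to the point x, -y, -z); pixel columns grow to the right and rows downward; lengths in m; the calibration is good to about 2 mm. A picture is of the moment at which its call begins: read the wrist's pose just before it. camera_model takes no time and is no camera call; for the wrist camera it gives the pose at the moment of the call.
- r.close_job(): hands the job in; it is judged then, once.
Trained networks look in the newest picture that a camera, given by its name, has taken for a name from the list of things; names that differ only in an ending like _2 or _b are one class to them, and where a whole thing is asked for, a point or a joint stands for the part that bears it (a point fixed in the world has none). Each returns a list of dicts, best first, with "conf" (0 to 1); they miss things now and then, are a little off and sometimes report something else, mostly with a low value. They report only what shows in the picture. A call takes as long as a camera call. They do not tell look-alikes from the thing itself.
- r.look_for(label, camera): "at" ([x, y, z] in m, in the coordinates of the camera as it stood for that picture, good to about 4 mm: the middle of the surface that is visible of it).
- r.spot_point(label, camera): "at" ([x, y, z] in m, in the coordinates of the camera as it stood for that picture, good to about 4 mm: a listed point, or the origin of a listed thing).
The state is a dict: "time": time; "joint_positions": joint angles; "joint_vel": joint speeds; "joint_torque": joint torques, N m; "ee_pos": TCP position; "eef_rot": TCP orientation; "ft_force": force on the tool from outside, world axes, zero at the start; "torque": the same for the moment, N m; "width": finger opening in m; "grip_force": force on a finger pad.
Only numpy, scipy, OpenCV 4.12 (cv2) and the standard library are available. Lean on these libraries where they do the work, as an engineer would, in place of code of your own. Each camera call takes 0.05 s, during which the arm holds its last target. There are 200 camera calls.

## Working session

There is one attempt and no reset: what is moved stays moved. The work goes in short steps, Python scripts to look and compute and a tool call to move; the robot and the scene stay as the last step left them, time stands still between calls to the robot, and variables do not carry over. Pictures are saved under pics/ and viewed, at most 10 in all, crops included, and the job is handed in when it is done.

Besides the shell and the picture viewer there is one more tool, called after "Request:" in YAML: its name, and indented under it one key for each argument. arm_command: Moves the arm, as the interface text tells. Its arguments: {"type":"object","properties":{"xyz":{"type":"array"},"rot":{"type":"array"},"grip":{"type":"number"},"squeeze":{"type":"number"}},"required":["xyz","rot"]}

```bash
mkdir -p pics
cat > h.py <<'E'
import numpy as np, cv2
from bench import r
def shot(c,n):
    m=r.camera_model(c); im=np.asarray(r.camera(c)); cv2.imwrite(f'pics/{n}.png',im[:,:,::-1]); return im,m
def w(m,p): T=np.array(m['T']); return T[:3,:3]@np.array(p)+T[:3,3]
def px(m,P):
    T=np.array(m['T']); p=T[:3,:3].T@(np.array(P)-T[:3,3]); a,b=p[0]/-p[2],-p[1]/-p[2]
    d=1+m['k1']*(a*a+b*b); return np.round([m['fx']*a*d+m['cx'],m['fy']*b*d+m['cy']],1)
def ray(m,u,v,z):
    d=np.array([(u-m['cx'])/m['fx'],(v-m['cy'])/m['fy']]); s=d.copy()
    for _ in range(20): s=d/(1+m['k1']*(s@s))
    T=np.array(m['T']); g=T[:3,:3]@np.array([s[0],-s[1],-1]); o=T[:3,3]; return o+g*(z-o[2])/g[2]
E
python3 - <<'E'
from h import *
ims={}
for c in ('scene','top'):
    im,m=shot(c,c+'1'); ims[c]=im
    for l in ('cap','block','meter','stud','spare','jar','tin'):
        for d in r.spot_point(l,c)[:4]:
            P=w(m,d['at']); print(c,l,round(d['conf'],2),P.round(3),px(m,P))
s=r.read_state(); print(s['time'],s['ee_pos'],s['eef_rot'],s['width'])
E
```

```text
scene cap 0.98 [ 0.479 -0.239  0.032] [166.5 303.2]
scene cap 0.72 [ 0.408 -0.225 -0.001] [157.3 291.3]
scene meter 0.63 [ 0.613  0.19  -0.004] [410.3 240.7]
scene stud 0.56 [0.58  0.178 0.05 ] [395.  212.4]
scene spare 0.63 [ 0.614 -0.2   -0.   ] [242.  354.2]
scene spare 0.35 [ 0.478 -0.237  0.033] [167.3 301.7]
scene jar 0.64 [ 0.502 -0.07  -0.   ] [264.8 274.8]
scene tin 0.78 [0.732 0.006 0.003] [398.5 323.2]
top cap 0.79 [ 0.408 -0.225  0.006] [436.6 354.5]
top cap 0.56 [ 0.476 -0.238  0.03 ] [446.  316.5]
top block 0.56 [ 0.48  -0.237 -0.001] [441.6 313.4]
top meter 0.84 [0.621 0.195 0.002] [202.7 237.6]
top stud 0.57 [0.574 0.176 0.052] [205.7 262.3]
top stud 0.57 [ 0.616 -0.203 -0.002] [419.7 237.7]
top spare 0.6 [ 0.614 -0.205 -0.002] [421.1 238.8]
top jar 0.61 [ 0.5   -0.068  0.001] [346.9 302.5]
top tin 0.69 [ 0.732  0.007 -0.001] [304.1 176.8]
0.8 [ 0.24727958 -0.57400126  0.22256611] [9.79387831e-01 2.01988802e-01 4.65162667e-06 1.56392832e-05] 0.0872899011380358
```

View pics/scene1.png

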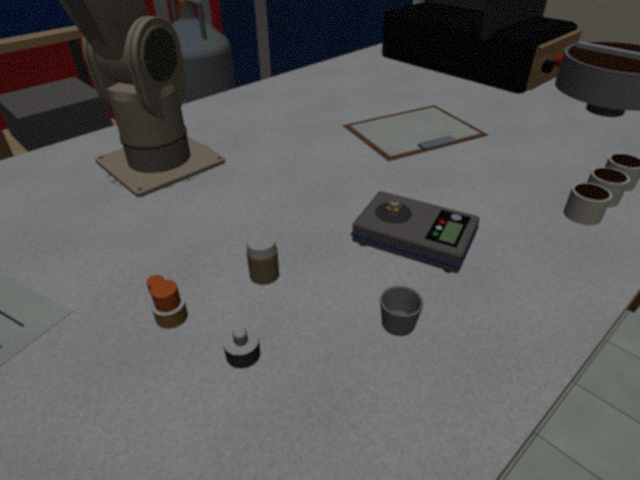

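View pics/top1.png

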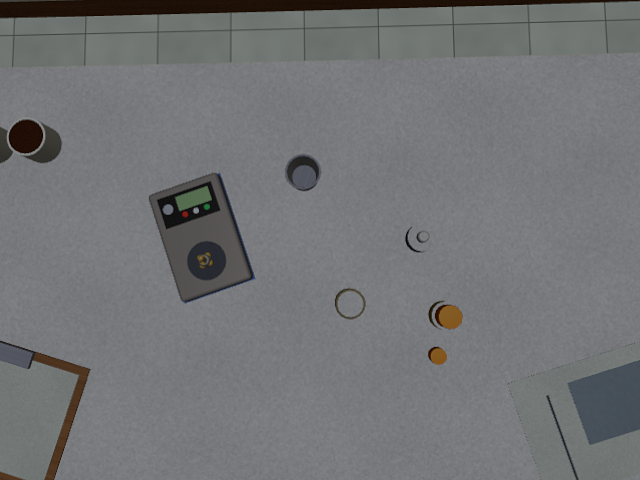

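Candidates for the cap: the orange cap on the brass block at top (449,317) / scene (166,292), and the small orange cap on the table at top (437,355) / scene (156,283). The bare spare block at (421,238) could be mistaken for the brass block. I choose the larger cap, the one on the brass block, and check it in a close crop.

Run:
```python
from h import *
m=r.camera_model('top'); im=cv2.imread('pics/top1.png'); s=cv2.imread('pics/scene1.png')
cv2.imwrite('pics/crop1.png',np.hstack([cv2.resize(im[280:380,390:490],(400,400)),cv2.resize(s[260:340,120:200],(400,400))]))
hs=cv2.cvtColor(im,cv2.COLOR_BGR2HSV); k=cv2.inRange(hs,(5,150,100),(22,255,255))
n,l,st,ce=cv2.connectedComponentsWithStats(k)
for i in range(1,n):
    if st[i,4]>60: print(st[i],ce[i],ray(m,*ce[i],0.062).round(4), ray(m,*ce[i],0.022).round(4))
```

```text
[439 305  23  24 421] [450.00475059 316.58194774] [ 0.478  -0.2374  0.062 ] [ 0.4753 -0.2468  0.022 ]
[431 348  16  16 196] [438.21428571 356.01530612] [ 0.4135 -0.2158  0.062 ] [ 0.4078 -0.2242  0.022 ]
```

View pics/crop1.png

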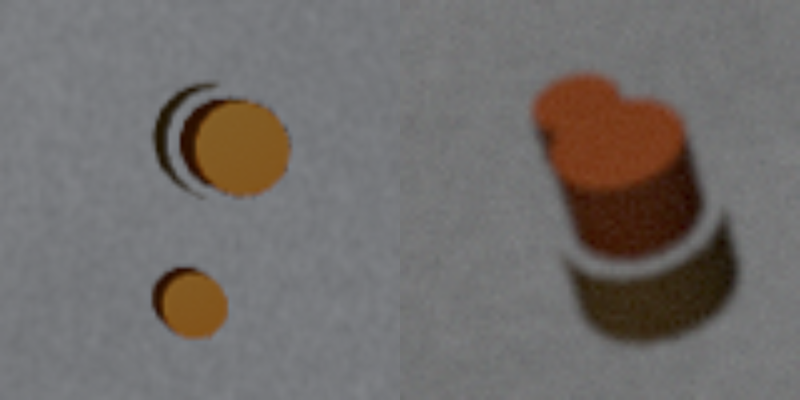

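Request:
arm_command:
  xyz:
    - [0.02,0.03,0]
    - [0.04,0.06,0]
    - [0.06,0.09,0]
    - [0.08,0.12,0]
    - [0.1,0.15,0]
    - [0.12,0.18,0]
    - [0.14,0.21,0]
    - [0.16,0.24,0]
    - [0.18,0.27,0]
    - [0.2,0.3,0]
    - [0.22,0.32,0]
    - [0.23,0.334,0]
    - [0.23,0.334,0]
    - [0.23,0.334,0]
    - [0.23,0.334,0]
    - [0.23,0.334,0]
  rot:
    - [0,0,0]
    - [0,0,0]
    - [0,0,0]
    - [0,0,0]
    - [0,0,0]
    - [0,0,0]
    - [0,0,0]
    - [0,0,0]
    - [0,0,0]
    - [0,0,0]
    - [0,0,0]
    - [0,0,0]
    - [0,0,0]
    - [0,0,0]
    - [0,0,0]
    - [0,0,0]
  grip: 1

```text
time: 2.13
ee_pos: [0.4766, -0.2413, 0.2225]
eef_rot: [0.98, 0.201, -0.0, 0.0]
ft_force: [0.1, -1.1, -1.0]
width: 0.0876
grip_force: 0.0
```

The crop confirms it. The 40 mm cap sits on the brass block (crop 240,148; right view 620,145), and the smaller one (about 28 mm) is bare on the table (195,305). Next, a wrist view from above the cap.

Run:
```python
from h import *
im,m=shot('wrist','w1')
print(np.array(m['T']).round(3), r.read_state()['ee_pos'])
for l in ('cap','block'):
    for d in r.spot_point(l,'wrist')[:3]:
        P=w(m,d['at']); print(l,round(d['conf'],2),P.round(4),px(m,P))
hs=cv2.cvtColor(im,cv2.COLOR_RGB2HSV); k=cv2.inRange(hs,(3,150,90),(24,255,255))
n,l,st,ce=cv2.connectedComponentsWithStats(k)
for i in range(1,n):
    if st[i,4]>200: print(st[i],ce[i],ray(m,*ce[i],0.062).round(4))
```

```text
[[ 0.392  0.876  0.281  0.556]
 [-0.92   0.373  0.12  -0.207]
 [ 0.    -0.306  0.952  0.385]
 [ 0.     0.     0.     1.   ]] [ 0.47661899 -0.2412114   0.2225783 ]
cap 0.96 [ 0.4094 -0.2239 -0.0008] [287.  257.6]
cap 0.66 [ 0.4801 -0.2327  0.0318] [318.4 209.9]
[ 300  200   42   41 1379] [320.67440174 219.89267585] [ 0.4789 -0.2359  0.062 ]
[271 254  26  24 496] [283.35483871 265.43548387] [ 0.4246 -0.2208  0.062 ]
```

View pics/w1.png

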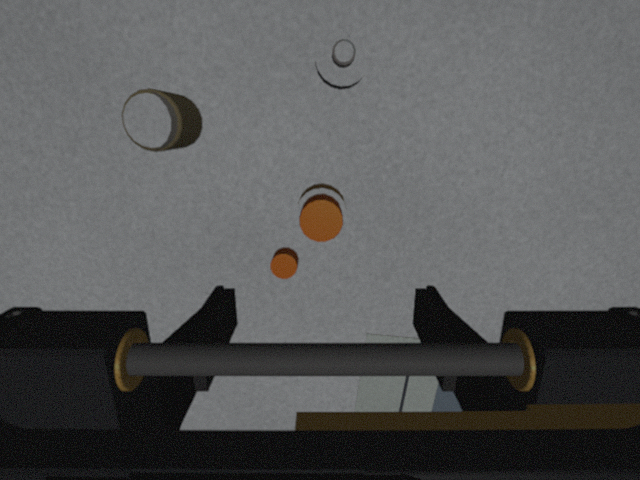

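The wrist view shows the large cap at (321,220) and the small one at (284,265), with clear room for the fingers. Descending to grasp.

Request:
arm_command:
  xyz:
    - [0.002,0.004,-0.02]
    - [0.002,0.004,-0.05]
    - [0.002,0.004,-0.08]
    - [0.002,0.004,-0.11]
    - [0.002,0.004,-0.135]
    - [0.002,0.004,-0.155]
    - [0.002,0.004,-0.17]
    - [0.002,0.004,-0.18]
    - [0.002,0.004,-0.186]
    - [0.002,0.004,-0.186]
    - [0.002,0.004,-0.186]
    - [0.002,0.004,-0.186]
  rot:
    - [0,0,0]
    - [0,0,0]
    - [0,0,0]
    - [0,0,0]
    - [0,0,0]
    - [0,0,0]
    - [0,0,0]
    - [0,0,0]
    - [0,0,0]
    - [0,0,0]
    - [0,0,0]
    - [0,0,0]

```text
time: 3.28
ee_pos: [0.48, -0.2364, 0.0376]
eef_rot: [0.979, 0.202, 0.001, 0.001]
ft_force: [0.1, -0.6, -0.7]
width: 0.087
grip_force: 0.0
```

Run:
```python
from h import *
im,m=shot('wrist','w2'); print(r.read_state()['ee_pos'])
hs=cv2.cvtColor(im,cv2.COLOR_RGB2HSV); k=cv2.inRange(hs,(3,150,90),(24,255,255))
n,l,st,ce=cv2.connectedComponentsWithStats(k)
for i in range(1,n):
    if st[i,4]>200: print(st[i],ce[i],ray(m,*ce[i],0.062).round(4))
```

```text
[ 0.47997957 -0.23633888  0.03763923]
[ 279  299   90   44 3229] [323.85970889 323.47599876] [ 0.4853 -0.2331  0.062 ]
[ 232  376   48   34 1359] [255.07358352 391.42089772] [ 0.4411 -0.2182  0.062 ]
```

View pics/w2.png

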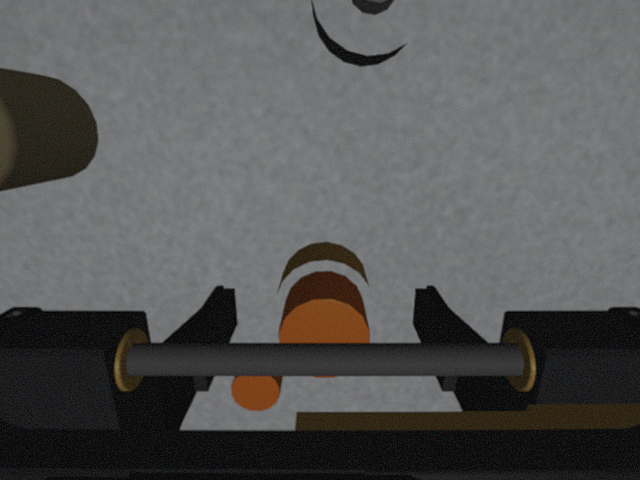

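Run:
```python
from h import *
m=r.camera_model('wrist'); print(px(m,[.48,-.2363,.062]), ray(m,324,338,.062), ray(m,324,299,.062),ray(m,324,377,.062))
```

```text
[325.8 336.2] [ 0.47887866 -0.23594323  0.062     ] [ 0.49586074 -0.22868348  0.062     ] [ 0.4605508  -0.24377819  0.062     ]
```

The cap is at rows 299–377, columns 279–369, centred between the fingers to about 1 mm. Gripping, then lifting.

Request:
arm_command:
  xyz:
    - [0,0,-0.001]
    - [0,0,-0.001]
    - [0,0,-0.001]
    - [0,0,-0.001]
    - [0,0,-0.001]
    - [0,0,-0.001]
    - [0,0,-0.001]
    - [0,0,-0.001]
    - [0,0,-0.001]
    - [0,0,-0.001]
    - [0,0,-0.001]
    - [0,0,-0.001]
  rot:
    - [0,0,0]
    - [0,0,0]
    - [0,0,0]
    - [0,0,0]
    - [0,0,0]
    - [0,0,0]
    - [0,0,0]
    - [0,0,0]
    - [0,0,0]
    - [0,0,0]
    - [0,0,0]
    - [0,0,0]
  grip: 0
  squeeze: 45

```text
time: 4.33
ee_pos: [0.4793, -0.236, 0.0356]
eef_rot: [0.979, 0.202, 0.0, 0.0]
ft_force: [-0.6, -0.4, 0.1]
width: 0.0388
grip_force: 45.0
```

Request:
arm_command:
  xyz:
    - [0,0,0.005]
    - [0,0,0.012]
    - [0,0,0.022]
    - [0,0,0.035]
    - [0,0,0.055]
    - [0,0,0.08]
    - [0,0,0.11]
    - [0,0,0.14]
    - [0,0,0.16]
    - [0,0,0.165]
    - [0,0,0.165]
    - [0,0,0.165]
  rot:
    - [0,0,0]
    - [0,0,0]
    - [0,0,0]
    - [0,0,0]
    - [0,0,0]
    - [0,0,0]
    - [0,0,0]
    - [0,0,0]
    - [0,0,0]
    - [0,0,0]
    - [0,0,0]
    - [0,0,0]

```text
time: 5.33
ee_pos: [0.4791, -0.2359, 0.2005]
eef_rot: [0.979, 0.202, -0.0, 0.0]
ft_force: [-0.2, -0.5, -0.2]
width: 0.0395
grip_force: 45.0
```

Run:
```python
from h import *
im,m=shot('scene','s2'); t,mt=shot('top','t2'); im2,mw=shot('wrist','w3')
cv2.imwrite('pics/c2.png',np.hstack([cv2.resize(im[160:360,120:320,::-1],(400,400)),cv2.resize(t[220:320,155:255,::-1],(400,400),interpolation=cv2.INTER_CUBIC)]))
for c,mm in (('scene',m),('top',mt)):
  for l in ('stud','face','block','cap'):
    for d in r.spot_point(l,c)[:3]:
        P=w(mm,d['at']); print(c,l,round(d['conf'],2),P.round(4),px(mm,P))
print({k:r.read_state()[k] for k in('time','ee_pos','width','ft_force')})
```

```text
scene stud 0.57 [0.5757 0.1765 0.0493] [392.8 212. ]
scene block 0.92 [ 0.4786 -0.2372  0.0017] [171.7 316.2]
scene cap 0.78 [ 0.4784 -0.2354  0.1927] [143.3 215.2]
scene cap 0.69 [ 0.4078 -0.2263 -0.002 ] [156.7 291.7]
top stud 0.54 [0.5759 0.177  0.0494] [205.6 261. ]
top face 0.41 [0.5773 0.1795 0.0682] [201.4 259.8]
top block 0.45 [ 0.4787 -0.2376 -0.0014] [441.6 313.9]
{'time': 5.8833, 'ee_pos': array([ 0.47927113, -0.23600118,  0.20042743]), 'width': 0.038961561985732925, 'ft_force': array([-0.56235009,  0.07387038,  0.06548077])}
```

View pics/c2.png

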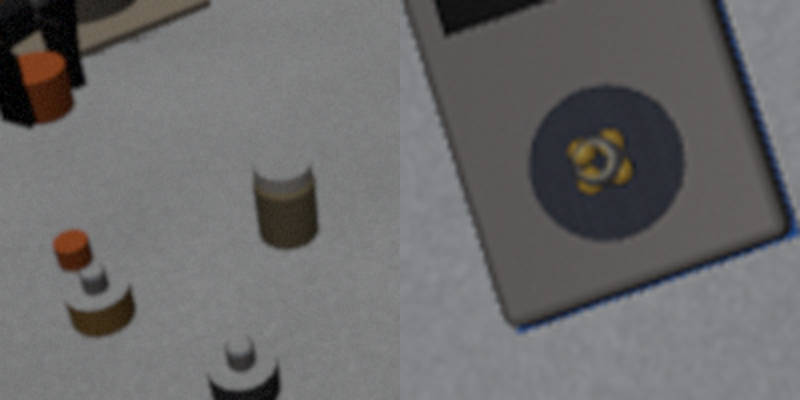

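Block upright, cap in the gripper. The stud is at crop (600,162), centred on its dark disc (607,163). Moving so the wrist camera stands over the stud.

Request:
arm_command:
  xyz:
    - [0.001,0.02,0]
    - [0.003,0.05,0]
    - [0.005,0.085,0]
    - [0.007,0.12,0]
    - [0.009,0.155,0]
    - [0.011,0.19,0]
    - [0.013,0.225,0]
    - [0.015,0.26,0]
    - [0.017,0.295,0]
    - [0.019,0.33,0]
    - [0.02,0.36,0]
    - [0.021,0.376,0]
    - [0.021,0.376,0]
    - [0.021,0.376,0]
    - [0.021,0.376,0]
    - [0.021,0.376,0]
    - [0.021,0.376,0]
  rot:
    - [0,0,0]
    - [0,0,0]
    - [0,0,0]
    - [0,0,0]
    - [0,0,0]
    - [0,0,0]
    - [0,0,0]
    - [0,0,0]
    - [0,0,0]
    - [0,0,0]
    - [0,0,0]
    - [0,0,0]
    - [0,0,0]
    - [0,0,0]
    - [0,0,0]
    - [0,0,0]
    - [0,0,0]

```text
time: 7.3
ee_pos: [0.5005, 0.1387, 0.2006]
eef_rot: [0.98, 0.201, 0.0, 0.0]
ft_force: [0.2, -1.1, 0.0]
width: 0.0392
grip_force: 45.0
```

Run:
```python
from h import *
print(r.read_state()['ee_pos']); im,m=shot('wrist','w4')
mt=r.camera_model('top'); print('top disc',ray(mt,206.75,260.75,.05).round(4))
for l in ('stud','face'):
    for d in r.spot_point(l,'wrist')[:3]:
        P=w(m,d['at']); print(l,round(d['conf'],2),P.round(4),px(m,P))
print(px(m,[.5765,.177,.05]),px(m,[.5765,.177,.076]))
```

```text
[0.50054091 0.1386585  0.20056532]
top disc [0.5764 0.1748 0.05  ]
stud 0.64 [0.5792 0.1784 0.0501] [318.1 122.5]
face 0.47 [0.5779 0.1761 0.0754] [319.7 125.2]
[318.4 126.4] [317.8 126.5]
```

View pics/w4.png

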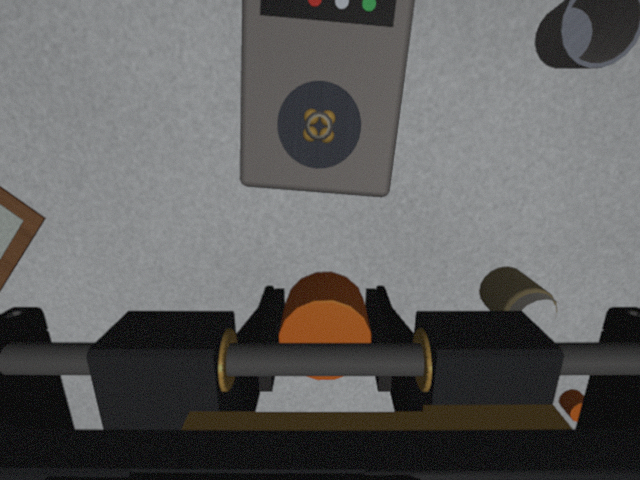

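The stud face is at (319,125) and the held cap top at about (325,339). I'll measure both in this one picture so that the calibration error cancels.

Run:
```python
from h import *
im=cv2.imread('pics/w4.png'); m=r.camera_model('wrist')
hs=cv2.cvtColor(im,cv2.COLOR_BGR2HSV); k=cv2.inRange(hs,(3,150,90),(24,255,255)); k[:260]=0;k[:,:270]=0;k[:,380:]=0
ys,xs=np.nonzero(k); 
for c in (285,305,325,345,365):
    q=ys[xs==c]; print(c,q.min(),q.max())
for y in range(295,345,6):
    q=xs[ys==y]; print(y,(q.min(),q.max()) if len(q) else '')
# bright/brass pixels
b=cv2.inRange(hs,(10,80,60),(35,255,255)); b[:95]=0;b[155:]=0;b[:,:285]=0;b[:,355:]=0
ys2,xs2=np.nonzero(b); print('brass',xs2.min(),xs2.max(),ys2.min(),ys2.max(),xs2.mean(),ys2.mean())
u,v=(xs2.min()+xs2.max())/2,(ys2.min()+ys2.max())/2
for z in(.05,.061,.076): print(ray(m,u,v,z).round(4))
# disc
g=cv2.GaussianBlur(im,(5,5),0).astype(int); d=((g[:,:,0]-g[:,:,2])>4)&(g.sum(2)<260); d=d.astype(np.uint8); 
n,l,st,ce=cv2.connectedComponentsWithStats(d)
i=l[110,290]; print('disc',i,st[i],ce[i],ray(m,st[i][0]+st[i][2]/2-.5,st[i][1]+st[i][3]/2-.5,.05).round(4))
cv2.imwrite('pics/c4.png',np.hstack([cv2.resize(im[75:175,270:370],(400,400)),cv2.resize(im[265:395,260:390],(400,400))]))
```

```text
285 319 342
305 304 342
325 300 378
345 304 342
365 320 342
295 
301 (np.int64(311), np.int64(337))
307 (np.int64(297), np.int64(352))
313 (np.int64(291), np.int64(359))
319 (np.int64(285), np.int64(364))
325 (np.int64(282), np.int64(367))
331 (np.int64(280), np.int64(370))
337 (np.int64(279), np.int64(370))
343 
brass 303 335 109 142 318.5386221294363 125.48643006263048
[0.5772 0.1776 0.05  ]
[0.5773 0.1774 0.061 ]
[0.5774 0.1772 0.076 ]
disc 12 [ 278   82   82   86 4418] [318.74513354 123.82729742] [0.5778 0.1782 0.05  ]
```

View pics/c4.png

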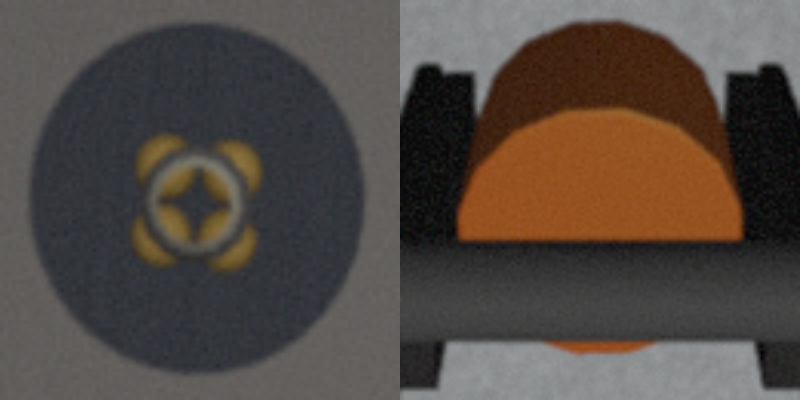

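Run:
```python
from h import *
from scipy.optimize import least_squares
m=r.camera_model('wrist'); s=r.read_state(); print(s['ee_pos'])
obs=np.array([(311,301),(337,301),(297,307),(352,307),(291,313),(359,313),(285,319),(364,319),(282,325),(367,325),(280,331),(370,331),(279,337),(370,337),(325,299.7),(325,378.5)])
z=s['ee_pos'][2]+.0264
P=np.array([ray(m,*o,z)[:2] for o in obs])
f=least_squares(lambda p:np.hypot(*(P-p[:2]).T)-p[2],[.5,.14,.02]); print(f.x, np.abs(f.fun).max())
print(ray(m,319,126,.07))
```

```text
[0.50042143 0.13929533 0.20059095]
[0.49949622 0.13948289 0.01929077] 0.00028583324025078724
[0.57701404 0.17717943 0.07      ]
```

Request:
arm_command:
  xyz:
    - [0.02,0.01,0]
    - [0.045,0.022,0]
    - [0.065,0.032,0]
    - [0.077,0.038,0]
    - [0.077,0.038,-0.02]
    - [0.077,0.038,-0.05]
    - [0.077,0.038,-0.08]
    - [0.077,0.038,-0.1]
    - [0.077,0.038,-0.11]
    - [0.077,0.038,-0.113]
    - [0.077,0.038,-0.113]
    - [0.077,0.038,-0.113]
    - [0.077,0.038,-0.113]
  rot:
    - [0,0,0]
    - [0,0,0]
    - [0,0,0]
    - [0,0,0]
    - [0,0,0]
    - [0,0,0]
    - [0,0,0]
    - [0,0,0]
    - [0,0,0]
    - [0,0,0]
    - [0,0,0]
    - [0,0,0]
    - [0,0,0]

```text
time: 8.53
ee_pos: [0.5783, 0.1783, 0.0892]
eef_rot: [0.979, 0.202, 0.001, -0.0]
ft_force: [-0.0, -0.3, -0.2]
width: 0.0393
grip_force: 45.0
```

Run:
```python
from h import *
print(r.read_state()['ee_pos'])
im,m=shot('scene','s5'); cv2.imwrite('pics/c5.png',cv2.resize(im[140:260,330:490,::-1],(800,600),interpolation=cv2.INTER_CUBIC))
```

```text
[0.57825479 0.17832578 0.08924174]
```

View pics/c5.png

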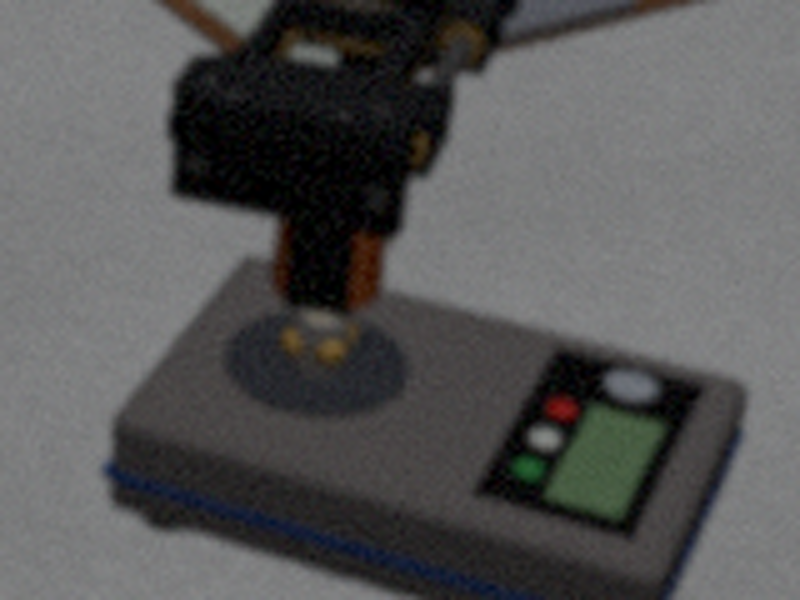

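The cap, at (330,270), hangs over the stud, at (322,335). Lowering to just above the balls and checking the side force.

Request:
arm_command:
  xyz:
    - [0,-0.001,-0.003]
    - [0,-0.001,-0.006]
    - [0,-0.001,-0.009]
    - [0,-0.001,-0.012]
    - [0,-0.001,-0.014]
    - [0,-0.001,-0.014]
    - [0,-0.001,-0.014]
  rot:
    - [0,0,0]
    - [0,0,0]
    - [0,0,0]
    - [0,0,0]
    - [0,0,0]
    - [0,0,0]
    - [0,0,0]

```text
time: 9.17
ee_pos: [0.5772, 0.177, 0.0734]
eef_rot: [0.979, 0.202, -0.0, 0.0]
ft_force: [-0.4, 0.2, -0.4]
width: 0.0391
grip_force: 45.0
```

Request:
arm_command:
  xyz:
    - [0,0,-0.002]
    - [0,0,-0.004]
    - [0,0,-0.005]
    - [0,0,-0.006]
    - [0,0,-0.006]
  rot:
    - [0,0,0]
    - [0,0,0]
    - [0,0,0]
    - [0,0,0]
    - [0,0,0]

```text
time: 9.58
ee_pos: [0.5786, 0.1775, 0.0689]
eef_rot: [0.979, 0.202, 0.002, -0.0]
ft_force: [1.1, -0.1, 6.5]
width: 0.0394
grip_force: 45.0
```

Request:
arm_command:
  xyz:
    - [0,0,-0.002]
    - [0,0,-0.003]
    - [0,0,-0.005]
    - [0,0,-0.006]
    - [0,0,-0.007]
    - [0,0,-0.008]
    - [0,0,-0.008]
  rot:
    - [0,0,0]
    - [0,0,0]
    - [0,0,0]
    - [0,0,0]
    - [0,0,0]
    - [0,0,0]
    - [0,0,0]

```text
time: 10.17
ee_pos: [0.5772, 0.1769, 0.0588]
eef_rot: [0.979, 0.202, -0.0, -0.0]
ft_force: [3.7, 1.6, -8.5]
width: 0.0394
grip_force: 45.0
```

Request:
arm_command:
  xyz:
    - [0,0,-0.001]
    - [0,0,-0.002]
    - [0,0,-0.002]
    - [0,0,-0.002]
  rot:
    - [0,0,0]
    - [0,0,0]
    - [0,0,0]
    - [0,0,0]

```text
time: 10.5
ee_pos: [0.5774, 0.177, 0.0577]
eef_rot: [0.979, 0.202, 0.0, 0.0]
ft_force: [2.5, 0.3, -2.1]
width: 0.039
grip_force: 45.0
```

Request:
arm_command:
  xyz:
    - [0,0,-0.001]
    - [0,0,-0.002]
    - [0,0,-0.002]
    - [0,0,-0.002]
    - [0,0,-0.002]
  rot:
    - [0,0,0]
    - [0,0,0]
    - [0,0,0]
    - [0,0,0]
    - [0,0,0]

```text
time: 10.92
ee_pos: [0.5775, 0.177, 0.0574]
eef_rot: [0.979, 0.202, 0.0, 0.0]
ft_force: [-5.0, -2.3, 16.3]
width: 0.0393
grip_force: 45.0
```

Request:
arm_command:
  xyz:
    - [0,0,0]
    - [0,0,0]
    - [0,0,0]
    - [0,0,0]
  rot:
    - [0,0,0]
    - [0,0,0]
    - [0,0,0]
    - [0,0,0]

```text
time: 11.25
ee_pos: [0.5775, 0.1771, 0.0574]
eef_rot: [0.979, 0.202, 0.0, 0.0]
ft_force: [-4.8, -3.5, 16.5]
width: 0.0393
grip_force: 45.0
```

Run:
```python
from h import *
for i in range(3):
    im,m=shot('scene',f's6{i}'); s=r.read_state(); print(s['time'],s['ee_pos'].round(4),np.round(s['ft_force'],1))
cv2.imwrite('pics/c6.png',np.hstack([cv2.resize(im[160:240,340:420,::-1],(400,400)),cv2.resize(im[200:380,120:300,::-1],(400,400))]))
```

```text
11.3 [0.5775 0.1771 0.0574] [-5.  -2.4 15.7]
11.35 [0.5775 0.1771 0.0574] [-5.5 -3.4 16.2]
11.4 [0.5775 0.1771 0.0574] [-5.5 -2.7 15.7]
```

View pics/c6.png

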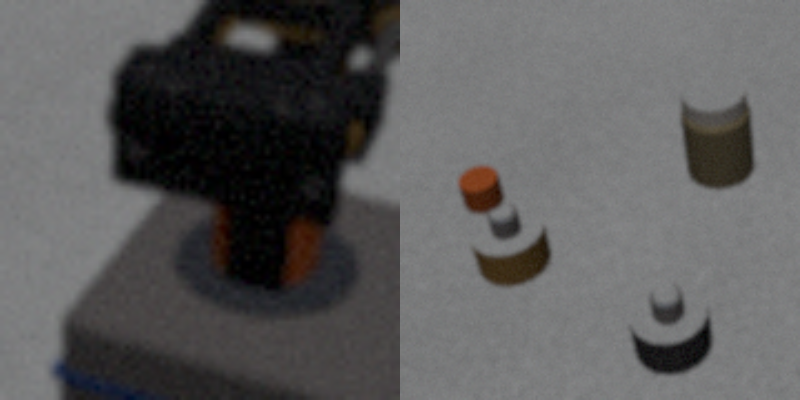

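The cap is seated flush (stud and balls hidden at (265,255)) and rigid, and the bystanders are undisturbed. The press is 16 N, so I trim it toward the requested 10 N, still pressing.

Request:
arm_command:
  xyz:
    - [0,0,0.0004]
    - [0,0,0.0004]
    - [0,0,0.0004]
    - [0,0,0.0004]
    - [0,0,0.0004]
    - [0,0,0.0004]
  rot:
    - [0,0,0]
    - [0,0,0]
    - [0,0,0]
    - [0,0,0]
    - [0,0,0]
    - [0,0,0]

```text
time: 11.9
ee_pos: [0.5775, 0.1771, 0.0575]
eef_rot: [0.979, 0.202, 0.0, 0.0]
ft_force: [-3.5, -1.8, 13.5]
width: 0.039
grip_force: 45.0
```

```bash
python3 -c "
from bench import r
print(r.close_job())"
```

```text
the job is handed in; nothing more can be done
None
```

The larger orange cap is snapped fully home on the meter's stud and still held down with about 13 N, slightly over the 10 N asked; I eased it down from 16 N once it was home. The brass block is still standing, the jar and spare block look undisturbed in the last picture, the tin was not re-checked, and the job was handed in at about 12 s.

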